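Feel along the boot tray's sprung wiper rib

ROBOT

A 6-joint arm with a two-finger parallel gripper is mounted at the origin on the work surface. World frame = base frame: x ahead of the robot, y to its left, z up, the work surface at z = 0. Lengths are in m, angles in degrees, forces in N, time in s.
With the tool pointing down it reaches from about 0.4 to 0.825 m from the base axis. Payload 7 kg.
Tool frame: the origin (TCP) lies at the very end of the fingers, on their centre line; the grasp point (between the pads) lies 19 mm behind it; x points along the fingers, z is the direction in which the jaws open and shut, and the axes are right-handed (so a half turn about x gives the same grasp; the last joint's range is limited). The gripper opens to 88 mm and grips with 3 to 60 N. Pads are 19 mm wide; open, the fingers measure 130 mm over their backs; the gripper's body (78 mm by 193 mm) begins 47 mm behind the grasp point.
Start: joints at [86.408, 20.546, 0.682, 0, -70.136, -16.507], TCP at [0.232, 0.634, 0.187] pointing down, gripper open.
Joint ranges: [-176.03, 176.03], [-82.01, 121.73], [-58.28, 71.71], [-173.87, 95.51], [-174.79, -0.11], [-173.66, 173.66]. Speed limits (degrees/s): [136.94, 136.94, 172.46, 180, 180, 180].

INTERFACE

Orientations are given as [roll, pitch, yaw] about the fixed x, y, z axes, in that order (R = Rz(yaw) Ry(pitch) Rx(roll)).
In Python, from workcell import readout, grab_frame, calibration, order gives the robot as it stands.
- The arm moves only by the shell command python3 -m jog 'ROWS' [OPENING] [FORCE]. ROWS is JSON, a list of rows, each an object of numbers: "x", "y", "z": the shift along the tool's x, y, z in mm; "wx", "wy", "wz": the turn, a rotation vector about the tool's x, y, z in rad. A call has 1 to 12 rows; each row is the pose to reach, as a shift and turn from the pose commanded when the call began, along the tool's axes at that moment; what a row does not reach only later rows make up. A row lasts 1/10 s, in which the tool goes at most 50 mm and 8.59 degrees, less where a joint would pass 70% of its speed; a pose out of reach is approached as far as the arm can. A call with a gripper value outside its range is refused whole. OPENING is the opening in per cent of the stroke, from 0 (shut) to 100 (fully open), set as the call begins (- or left out, the last holds). The fingers move at their own pace and stop on an object; FORCE is the grip in N (left out, the last holds). Time passes only in rows, so rows that repeat a pose let the fingers close. It gives the time, the measured TCP pose, the force and the opening at its end, in the units of the state.
- readout.get_obs(): the state, without advancing time (a new reading comes with each control period).
- grab_frame(name): name is "scene" or "top"; returns the picture (420x560x3 uint8, blue, green, red); there is no depth.
- calibration(name): a dict with "camera_matrix" (3x3 intrinsics, pixels), "dist" ([k1, k2, p1, p2, k3] as OpenCV has them; the pictures are not rectified), "xyz" and "orientation" of the camera in the world. Camera axes: x right, y down, z forward; pixel columns grow to the right and rows downward; lengths in m; the calibration is good to about 2 mm. A picture is of the moment at which its call begins. calibration takes no time and is no camera call.
- order.close_job(): hands the job in, once; it reports no verdict.
The state is a dict: "time": time; "joint_positions": joint angles; "qvel": joint speeds; "tau": joint torques, N m; "tcp_pos": TCP position; "tcp_rot": TCP orientation; "force": force on the tool from outside, world axes, zero at the start; "torque": the same for the moment, N m; "gripper_width": opening from 0.0 (shut) to 1.0 (fully open).
Only numpy, scipy, OpenCV 4.12 (cv2) and the standard library are available. Lean on these libraries where they do the work, as an engineer would, in place of code of your own. Each camera call takes 0.05 s, during which the arm holds its last target.

TASK

The curved blue wiper rib on the boot tray has just been refitted on its springs; feel along it for snags. With the fingers shut, press the rib down lightly at the cream stud next to the brass cap and run the fingertips along the curve over all five studs to the one next to the white cap, in one unbroken pass that keeps the rib slightly pressed, neither lifting off on the way nor pushing it down to its stop. Then lift clear so that the rib springs back up; grasp nothing and leave the other things on the tray where they lie.

Things in the scene. Friction and masses are not known exactly. Their poses are not given: they have to be found in the camera images.
- tray: dark cast-iron boot tray, heavy and fixed, 360 mm (its x) by 460 mm (its y), rim 24 mm high; origin at the centre of its underside, z up. The tops of its straight raised ribs lie 12 mm above the table
- stud1 (a point): centre of the top of cream stud 1 of 5 on the curved wiper rib, on its highest line (at the tray -y end); it moves down with the rib. The wiper rib is a blue round bar, 18 mm thick, bent to an arc of 140 mm radius in plan and standing level on springs, its top 45 mm above the table at rest. The five studs are 11 mm wide, nearly flush, 45 mm apart along the arc; the bar runs 15 mm and its round end beyond the outer studs. The caps tell which end is the start.
- stud2 (a point): centre of the top of cream stud 2 of 5 on the curved wiper rib, on its highest line (counted from the tray -y end); it moves down with the rib. 
- stud3 (a point): centre of the top of cream stud 3 of 5 on the curved wiper rib, on its highest line (counted from the tray -y end); it moves down with the rib. 
- stud4 (a point): centre of the top of cream stud 4 of 5 on the curved wiper rib, on its highest line (counted from the tray -y end); it moves down with the rib. 
- stud5 (a point): centre of the top of cream stud 5 of 5 on the curved wiper rib, on its highest line (at the tray +y end); it moves down with the rib. 
- rail (a joint): how far the whole wiper rib is pressed straight down, in m: 0 at rest, 0.012 at its stop, negative if pulled up. It gives at about 0.5 N per mm wherever it is pressed (about 6 N at the stop) and springs back by itself
- brass_cap: brass-coloured round cap fixed on the tray about 45 mm beyond the first stud to be touched, 26 mm wide, 10 mm high (top 22 mm above the table); origin at the centre of its underside. The two caps may be at either end
- white_cap: white round cap fixed on the tray about 45 mm beyond the last stud to be touched, 26 mm wide, 10 mm high (top 22 mm above the table); origin at the centre of its underside. The two caps may be at either end
- tip_a: black rubber umbrella tip, a cone standing upright, 28 mm wide, 30 mm high; loose bystander lying on the tray's ribs; origin at the centre of its underside
- tip_b: second black rubber umbrella tip, the same; loose bystander lying on the tray's ribs; origin at the centre of its underside
- dish: pewter key dish, round, 84 mm wide, 18 mm high; loose bystander lying on the tray's ribs; origin at the centre of its underside
- jack: walnut boot jack, 85 x 200 mm, 36 mm high, long way along its y, fork at its +y end; loose bystander lying on the tray's ribs; origin at the centre of its underside
- horn: flat horn shoehorn, 36 mm wide, about 175 mm long along its x, 9 mm high; loose bystander lying on the tray's ribs; origin at the centre of its underside
- tin: round green polish tin, 71 mm wide, 24 mm high; loose bystander lying on the tray's ribs; origin at the centre of its underside

How it is judged:
By the outcome, as a careful person would: the job done as asked, in the order asked, and still so for the second after the job is handed in, with the robot touching nothing.
It also fails if it takes over 48 s, if anything falls off the work surface, if the arm or the gripper's body presses on something with over 40 N, if the wrist force passes 120 N, or if a joint passes its speed limit or range.

## Working session

There is one attempt and no reset: what is moved stays moved. The work goes in short steps, Python scripts to look and compute and a shell command to move; the robot and the scene stay as the last step left them, time stands still between calls to the robot, and variables do not carry over. Pictures are saved under pics/ and viewed, and the job is handed in when it is done.

```bash
mkdir -p pics; ls; python3 - <<'E'
from workcell import readout, grab_frame, calibration, order
import cv2
print(readout.get_obs())
for n in("scene","top"):
    cv2.imwrite(f"pics/{n}0.png",grab_frame(n)); print(calibration(n))
E
```

```text
pics
{'time': 0.0, 'joint_positions': array([ 8.64070134e+01,  2.05897219e+01,  6.33473722e-01, -1.84976720e-02,
       -7.01351115e+01, -1.65075299e+01]), 'qvel': array([ 0.13789272, -0.01083717,  0.0071239 , -0.08086521,  0.07638628,
       -0.06391231]), 'tau': array([ 9.57072116e-04, -5.82713234e+01,  2.93070441e+01,  6.99766651e+00,
        7.16846334e-03, -1.57981781e-04]), 'tcp_pos': array([0.23182064, 0.63336021, 0.18654489]), 'tcp_rot': array([   5.73234865,   89.90699963, -104.37446728]), 'force': array([-0.29440828,  0.73288476,  0.25354494]), 'torque': array([0.00419228, 0.02478707, 0.01624762]), 'gripper_width': 1.0018953944647682}
{'camera_matrix': array([[486.66662652,   0.        , 276.22441262],
       [  0.        , 486.66662652, 214.98511109],
       [  0.        ,   0.        ,   1.        ]]), 'dist': array([-0.16804107,  0.        ,  0.        ,  0.        ,  0.        ]), 'xyz': array([1.29550305, 0.07062329, 0.74465626]), 'orientation': array([-1.32374987e+02,  1.13102960e-01,  9.22362505e+01])}
{'camera_matrix': array([[461.54509195,   0.        , 279.3712361 ],
       [  0.        , 461.54509195, 215.05016336],
       [  0.        ,   0.        ,   1.        ]]), 'dist': array([-0.0718465,  0.       ,  0.       ,  0.       ,  0.       ]), 'xyz': array([0.43271883, 0.0172303 , 0.81376475]), 'orientation': array([-170.53531341,    2.23247076,  -91.10891907])}
```

View pics/scene0.png

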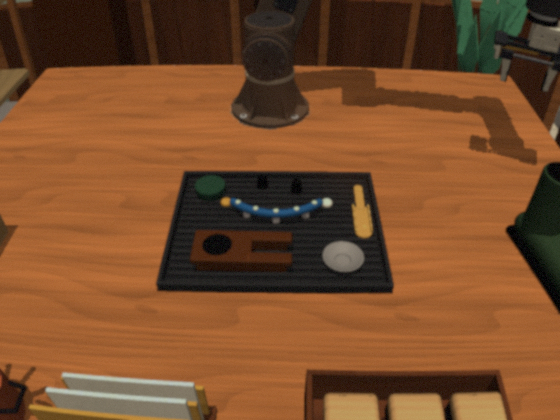

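View pics/top0.png

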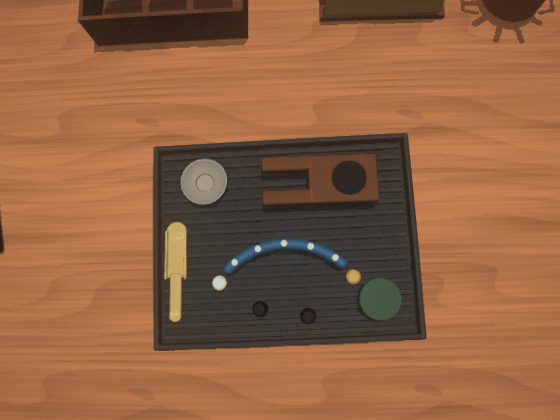

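```bash
cat > h.py <<'E'
import numpy as np,cv2
from scipy.spatial.transform import Rotation as R
from workcell import readout, grab_frame, calibration
def ray(n,uv):
    c=calibration(n);p=cv2.undistortPoints(np.array(uv,float).reshape(-1,1,2),c["camera_matrix"],c["dist"]).reshape(-1,2)
    d=np.c_[p,np.ones(len(p))]@R.from_euler('xyz',c["orientation"],degrees=True).as_matrix().T
    return np.array(c["xyz"]),d
def plane(n,uv,z):
    o,d=ray(n,uv);return o+d*((z-o[2])/d[:,2])[:,None]
E
python3 - <<'E'
from h import *
for n in("scene","top"):
    im=cv2.imread(f"pics/{n}0.png");hsv=cv2.cvtColor(im,cv2.COLOR_BGR2HSV)
    blue=cv2.inRange(hsv,(95,90,50),(125,255,255))
    near=cv2.dilate(blue,np.ones((9,9)))
    m=(near>0)&(blue==0)&(im[:,:,2]>130)&(im[:,:,1]>120)
    k,l,s,c=cv2.connectedComponentsWithStats(m.astype(np.uint8))
    for i in range(1,k):
        if s[i,4]<4: continue
        w=(l==i)*im.sum(2).astype(float);yy,xx=np.nonzero(w);uv=np.average(np.c_[xx,yy],axis=0,weights=w[yy,xx])
        print(n,uv.round(1),s[i,4],(plane(n,[uv],.045)*1000).round(1),(plane(n,[uv],.022)*1000).round(1))
o=readout.get_obs();print(R.from_euler('xyz',o['tcp_rot'],degrees=True).as_matrix().round(3))
im=cv2.imread("pics/top0.png");cv2.imwrite("pics/zt.png",cv2.resize(im[120:360,140:440],None,fx=2.5,fy=2.5,interpolation=2))
im=cv2.imread("pics/scene0.png");cv2.imwrite("pics/zs.png",cv2.resize(im[160:300,160:400],None,fx=3,fy=3,interpolation=2))
E
```

```text
scene [227.4 200.8] 9 [[486.7 -70.2  45. ]] [[460.1 -74.8  22. ]]
scene [324.2 201.7] 21 [[481.9 143.1  45. ]] [[455.2 145.5  22. ]]
scene [237.4 201.4] 11 [[487.9 -47.8  45. ]] [[461.3 -51.7  22. ]]
scene [314. 202.] 11 [[483.8 120.7  45. ]] [[457.1 122.4  22. ]]
scene [255.3 207.7] 12 [[507.6  -6.9  45. ]] [[481.7  -9.5  22. ]]
scene [296. 208.] 11 [[505.2  81.3  45. ]] [[479.3  81.6  22. ]]
scene [275.5 210. ] 12 [[513.4  37.1  45. ]] [[487.7  36.   22. ]]
top [283.5 242.7] 34 [[514.4  38.7  45. ]] [[516.9  39.4  22. ]]
top [310.2 245.8] 38 [[508.2  -5.8  45. ]] [[510.4  -6.5  22. ]]
top [257.5 248.3] 34 [[506.1  82.5  45. ]] [[508.3  84.4  22. ]]
top [335. 257.] 37 [[488.6 -46.2  45. ]] [[490.3 -48.1  22. ]]
top [234.2 262. ] 34 [[484.  121.7  45. ]] [[485.6 124.8  22. ]]
[[-0.     0.939 -0.344]
 [-0.001 -0.344 -0.939]
 [-1.     0.     0.001]]
```

View pics/zt.png

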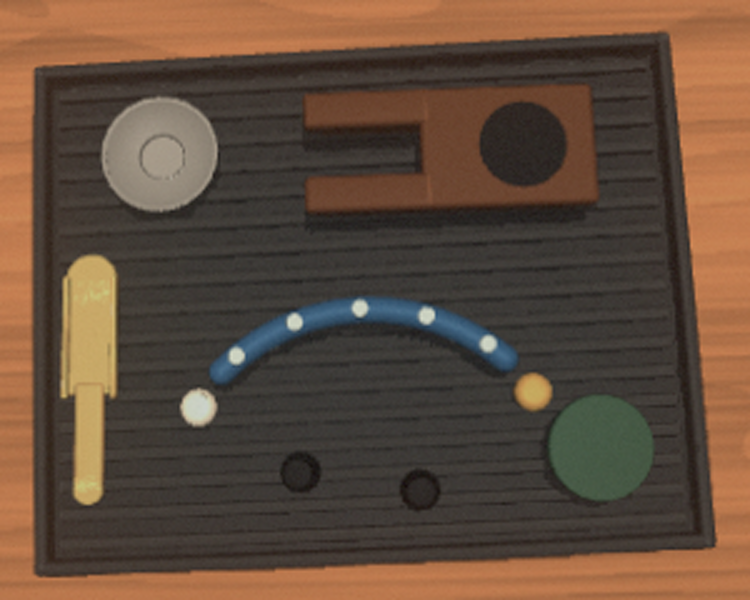

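View pics/zs.png

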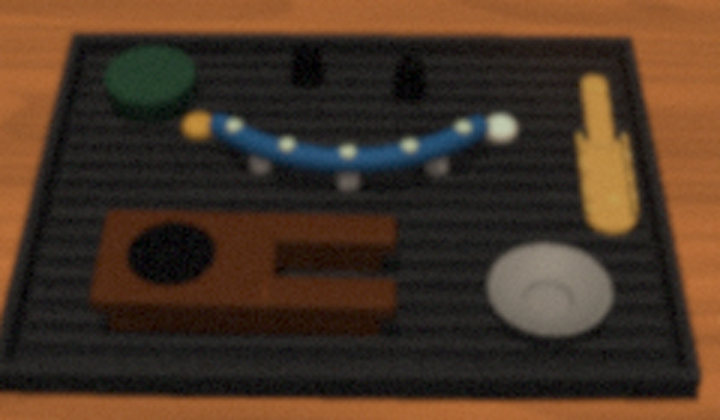

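```bash
python3 -m jog '[{"y":10,"z":12},{"y":30,"z":35},{"y":54,"z":63},{"y":80,"z":93},{"y":106,"z":123},{"y":132,"z":153},{"y":158,"z":183},{"y":184,"z":214},{"y":210,"z":244},{"y":236,"z":274},{"y":262,"z":304},{"y":285,"z":331}]' 0 10
python3 -m jog '[{"y":25,"z":29},{"y":50,"z":58,"x":8},{"y":76,"z":88,"x":20},{"y":102,"z":118,"x":35},{"y":128,"z":148,"x":52},{"y":153,"z":177,"x":68},{"y":172,"z":200,"x":82},{"y":184,"z":214,"x":92},{"y":189,"z":219,"x":97},{"y":189,"z":219,"x":97},{"y":189,"z":219,"x":97}]'
python3 - <<'E'
from h import *
o=readout.get_obs();print(o['time'],o['tcp_pos'],o['force'],o['gripper_width']);print(R.from_euler('xyz',o['tcp_rot'],degrees=True).as_matrix().round(3))
for n in("scene","top"):
    im=grab_frame(n);cv2.imwrite(f"pics/{n}1.png",im)
    z=im[100:340,120:460];cv2.imwrite(f"pics/{n}1z.png",cv2.resize(z,None,fx=2.3,fy=2.3,interpolation=2))
E
```

```text
0.1 [0.23181194 0.63340149 0.18662112] [0.15255466 0.38070862 1.1607151 ] 0.9990121267205083
[[-0.     0.939 -0.344]
 [-0.001 -0.344 -0.939]
 [-1.     0.     0.001]]validation failed for argument at $[0]...
validation failed for argument at $[0]...
```

View pics/scene1z.png

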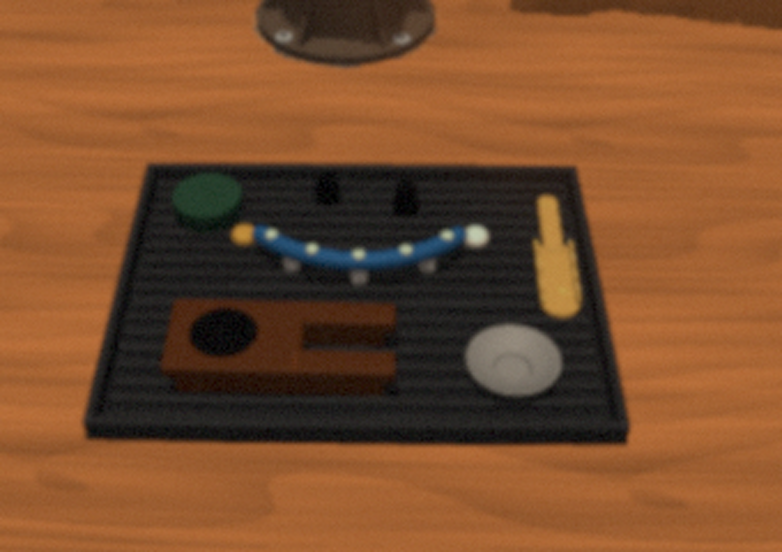

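View pics/top1z.png

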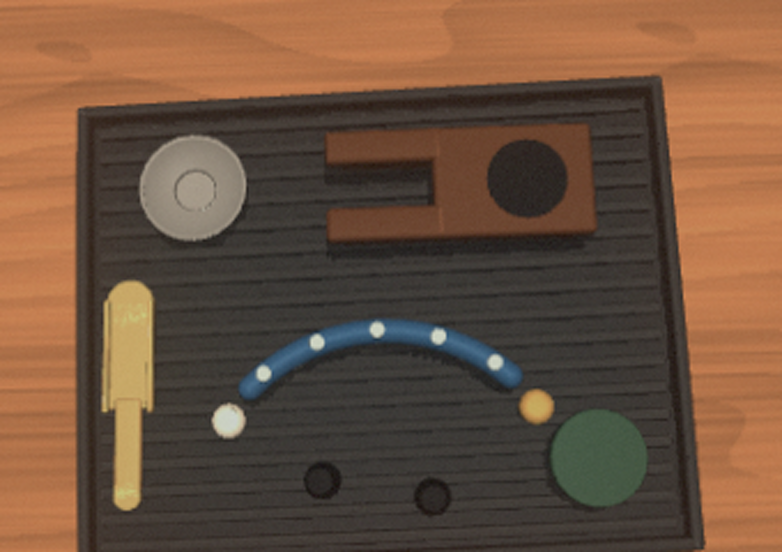

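The moves were refused: nothing has moved and the scene is unchanged. Every row probably needs all six keys.

```bash
python3 -m jog '[{"x":0,"y":10,"z":12,"wx":0,"wy":0,"wz":0},{"x":0,"y":30,"z":35,"wx":0,"wy":0,"wz":0},{"x":0,"y":54,"z":63,"wx":0,"wy":0,"wz":0},{"x":0,"y":80,"z":93,"wx":0,"wy":0,"wz":0},{"x":0,"y":106,"z":123,"wx":0,"wy":0,"wz":0},{"x":0,"y":132,"z":153,"wx":0,"wy":0,"wz":0},{"x":0,"y":158,"z":183,"wx":0,"wy":0,"wz":0},{"x":0,"y":184,"z":214,"wx":0,"wy":0,"wz":0},{"x":0,"y":210,"z":244,"wx":0,"wy":0,"wz":0},{"x":0,"y":236,"z":274,"wx":0,"wy":0,"wz":0},{"x":0,"y":262,"z":304,"wx":0,"wy":0,"wz":0},{"x":0,"y":285,"z":331,"wx":0,"wy":0,"wz":0}]' 0 10
```

```text
time: 1.4
tcp_pos: [0.3858, 0.2226, 0.1876]
tcp_rot: [171.0, 90.0, 60.9]
force: [0.5, 0.3, 0.2]
gripper_width: 0.015
```

```bash
python3 -m jog '[{"x":0,"y":25,"z":29,"wx":0,"wy":0,"wz":0},{"x":8,"y":50,"z":58,"wx":0,"wy":0,"wz":0},{"x":20,"y":76,"z":88,"wx":0,"wy":0,"wz":0},{"x":35,"y":102,"z":118,"wx":0,"wy":0,"wz":0},{"x":52,"y":128,"z":148,"wx":0,"wy":0,"wz":0},{"x":68,"y":153,"z":177,"wx":0,"wy":0,"wz":0},{"x":82,"y":172,"z":200,"wx":0,"wy":0,"wz":0},{"x":92,"y":184,"z":212,"wx":0,"wy":0,"wz":0},{"x":97,"y":189,"z":218,"wx":0,"wy":0,"wz":0},{"x":97,"y":189,"z":218,"wx":0,"wy":0,"wz":0},{"x":97,"y":189,"z":218,"wx":0,"wy":0,"wz":0}]'
python3 - <<'E'
from h import *
o=readout.get_obs();print(o['time'],o['tcp_pos'],o['force'],o['gripper_width']);print(R.from_euler('xyz',o['tcp_rot'],degrees=True).as_matrix().round(3))
for n in("scene","top"):
    im=grab_frame(n)
    z=im[100:340,120:460];cv2.imwrite(f"pics/{n}2z.png",cv2.resize(z,None,fx=2.3,fy=2.3,interpolation=2))
E
```

```text
time: 2.5
tcp_pos: [0.4883, -0.0444, 0.0909]
tcp_rot: [124.2, 90.0, 14.1]
force: [0.0, 0.2, 0.9]
gripper_width: 0.007
2.5 [ 0.48827101 -0.0443518   0.09086518] [0.0141783  0.20727918 0.94161451] 0.006578077848181311
[[ 0.     0.939 -0.344]
 [ 0.    -0.344 -0.939]
 [-1.     0.    -0.   ]]
```

View pics/scene2z.png

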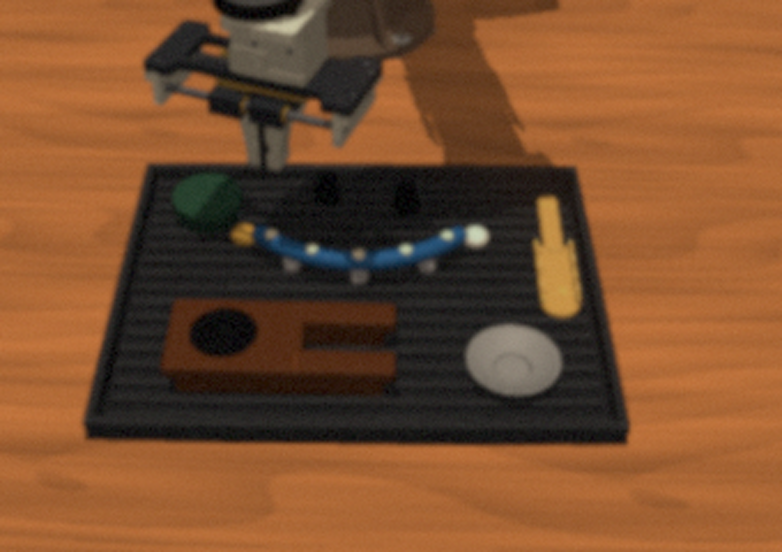

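View pics/top2z.png

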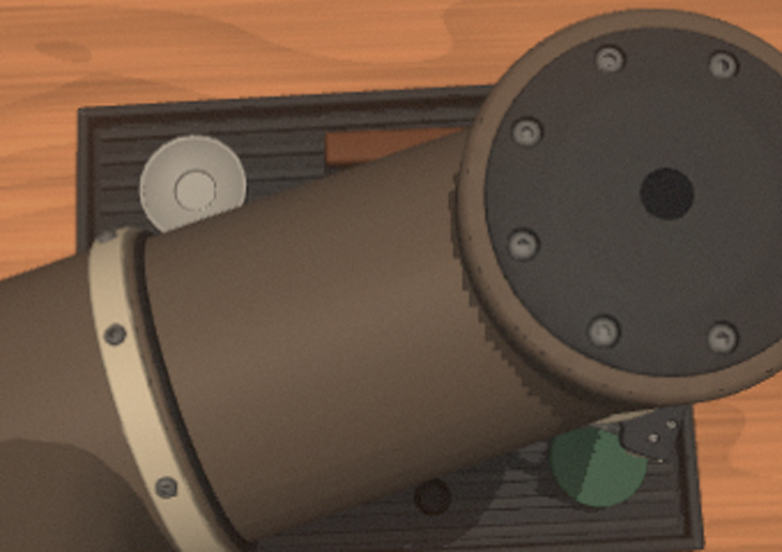

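```bash
python3 -m jog '[{"x":10,"y":1,"z":2,"wx":0,"wy":0,"wz":0},{"x":22,"y":1,"z":2.5,"wx":0,"wy":0,"wz":0},{"x":32,"y":1,"z":2.5,"wx":0,"wy":0,"wz":0},{"x":36,"y":1,"z":2.5,"wx":0,"wy":0,"wz":0},{"x":36,"y":1,"z":2.5,"wx":0,"wy":0,"wz":0},{"x":36,"y":1,"z":2.5,"wx":0,"wy":0,"wz":0},{"x":36,"y":1,"z":2.5,"wx":0,"wy":0,"wz":0}]'
cat > fit.py <<'E'
from h import *
from scipy.optimize import least_squares
S=np.array([[487.9,-47.8],[507.6,-6.9],[513.4,37.1],[505.2,81.3],[483.8,120.7]])
T=np.array([[488.6,-46.2],[508.2,-5.8],[514.4,38.7],[506.1,82.5],[484,121.7]])
M=(S+T)/2
def arc(p,s): a=p[2]+s/140; return np.c_[p[0]+140*np.cos(a),p[1]+140*np.sin(a)]
s5=np.arange(-2,3)*45.
p=least_squares(lambda p:(arc(p,s5)-M).ravel(),[374,37,0]).x
E
python3 - <<'E'
from fit import *
print(p,arc(p,s5).round(1),(arc(p,s5)-M).round(1))
o=readout.get_obs();print(o['tcp_pos'],o['force'])
s=np.arange(-90,91,7.5);a=arc(p,s);d=a-a[0]
print(np.c_[s+90,a,.939*d[:,0]-.344*d[:,1],-.344*d[:,0]-.939*d[:,1]].round(1))
E
```

```text
time: 3.3
tcp_pos: [0.4889, -0.0472, 0.0548]
tcp_rot: [117.1, 90.0, 7.0]
force: [0.3, -0.1, -0.1]
gripper_width: 0.009
[3.74008791e+02 3.42627654e+01 2.59428978e-02] [[488.2 -46.7]
 [507.9  -6.5]
 [514.   37.9]
 [505.6  81.9]
 [483.8 121.1]] [[-0.   0.3]
 [ 0.  -0.2]
 [ 0.1 -0. ]
 [-0.   0. ]
 [-0.1 -0.1]]
[ 0.48886911 -0.04720014  0.0547525 ] [ 0.31912883 -0.09291132 -0.09043845]
[[ 0.000e+00  4.882e+02 -4.670e+01  0.000e+00 -0.000e+00]
 [ 7.500e+00  4.924e+02 -4.050e+01  1.800e+00 -7.300e+00]
 [ 1.500e+01  4.962e+02 -3.410e+01  3.200e+00 -1.470e+01]
 [ 2.250e+01  4.997e+02 -2.740e+01  4.100e+00 -2.210e+01]
 [ 3.000e+01  5.028e+02 -2.060e+01  4.700e+00 -2.960e+01]
 [ 3.750e+01  5.056e+02 -1.360e+01  4.900e+00 -3.710e+01]
 [ 4.500e+01  5.079e+02 -6.500e+00  4.700e+00 -4.460e+01]
 [ 5.250e+01  5.099e+02  7.000e-01  4.100e+00 -5.200e+01]
 [ 6.000e+01  5.115e+02  8.100e+00  3.100e+00 -5.950e+01]
 [ 6.750e+01  5.127e+02  1.550e+01  1.600e+00 -6.680e+01]
 [ 7.500e+01  5.135e+02  2.290e+01 -2.000e-01 -7.410e+01]
 [ 8.250e+01  5.140e+02  3.040e+01 -2.300e+00 -8.130e+01]
 [ 9.000e+01  5.140e+02  3.790e+01 -4.900e+00 -8.830e+01]
 [ 9.750e+01  5.136e+02  4.540e+01 -7.900e+00 -9.520e+01]
 [ 1.050e+02  5.128e+02  5.280e+01 -1.120e+01 -1.019e+02]
 [ 1.125e+02  5.116e+02  6.020e+01 -1.480e+01 -1.085e+02]
 [ 1.200e+02  5.100e+02  6.760e+01 -1.890e+01 -1.148e+02]
 [ 1.275e+02  5.080e+02  7.480e+01 -2.320e+01 -1.209e+02]
 [ 1.350e+02  5.056e+02  8.190e+01 -2.790e+01 -1.268e+02]
 [ 1.425e+02  5.029e+02  8.890e+01 -3.290e+01 -1.324e+02]
 [ 1.500e+02  4.998e+02  9.570e+01 -3.810e+01 -1.378e+02]
 [ 1.575e+02  4.963e+02  1.024e+02 -4.370e+01 -1.428e+02]
 [ 1.650e+02  4.925e+02  1.088e+02 -4.950e+01 -1.475e+02]
 [ 1.725e+02  4.883e+02  1.151e+02 -5.550e+01 -1.520e+02]
 [ 1.800e+02  4.838e+02  1.211e+02 -6.180e+01 -1.561e+02]]
```

```bash
python3 -m jog '[{"x":4,"y":-0.5,"z":0,"wx":0,"wy":0,"wz":0},{"x":8,"y":-0.5,"z":0,"wx":0,"wy":0,"wz":0},{"x":11,"y":-0.5,"z":0,"wx":0,"wy":0,"wz":0},{"x":13,"y":-0.5,"z":0,"wx":0,"wy":0,"wz":0},{"x":15,"y":-0.5,"z":0,"wx":0,"wy":0,"wz":0},{"x":15,"y":-0.5,"z":0,"wx":0,"wy":0,"wz":0},{"x":15,"y":-0.5,"z":0,"wx":0,"wy":0,"wz":0},{"x":15,"y":-0.5,"z":0,"wx":0,"wy":0,"wz":0}]'
python3 - <<'E'
from h import *
im=grab_frame("scene");cv2.imwrite("pics/s3.png",cv2.resize(im[130:280,180:380],None,fx=4,fy=4,interpolation=2))
o=readout.get_obs();print(o['tcp_pos'],o['force'],o['torque'])
E
```

```text
time: 4.1
tcp_pos: [0.4881, -0.0471, 0.0396]
tcp_rot: [112.8, 90.0, 2.7]
force: [1.1, 0.0, 0.8]
gripper_width: 0.005
[ 0.48817411 -0.04707899  0.03958762] [ 0.34001483 -0.2025584  -0.57195694] [-0.02487116  0.0019496   0.01364912]
```

View pics/s3.png

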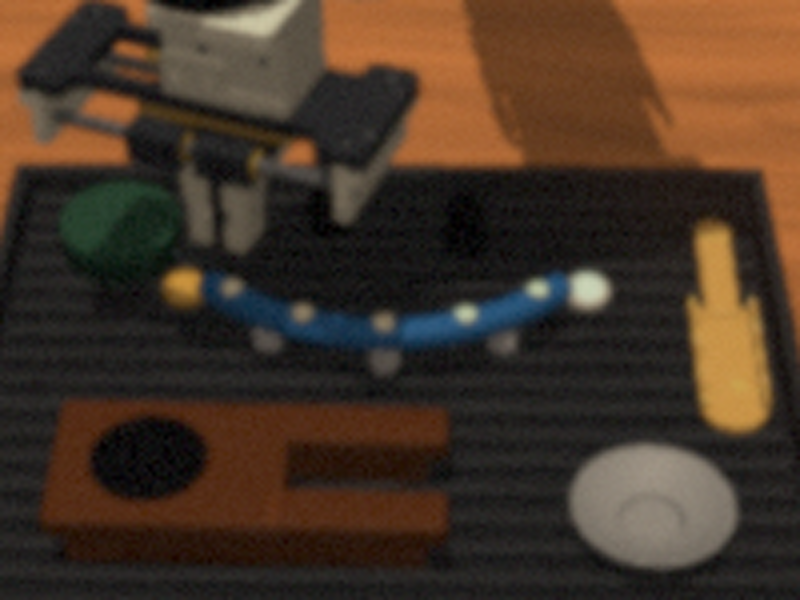

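```bash
python3 - <<'E'
from h import *
for z in(.04,.045,.05,.055,.06):
    print(z,(plane("scene",[[180+202/4,130+248/4],[180+241/4,130+254/4],[180+222/4,130+251/4]],z)*1000).round(1)[:,:2].tolist())
o,d=ray("scene",[[180+222/4,130+251/4]])
t=(.488-o[0])/d[0,0];print(o+t*d[0])
im=grab_frame("top");cv2.imwrite("pics/t3.png",im)
E
```

```text
0.04 [[450.2, -67.7], [454.7, -45.0], [452.5, -56.0]]
0.045 [[456.2, -66.7], [460.7, -44.2], [458.5, -55.1]]
0.05 [[462.2, -65.7], [466.7, -43.4], [464.4, -54.2]]
0.055 [[468.2, -64.7], [472.6, -42.5], [470.4, -53.3]]
0.06 [[474.2, -63.8], [478.6, -41.7], [476.4, -52.4]]
[ 0.488      -0.05069646  0.06969252]
```

View pics/t3.png

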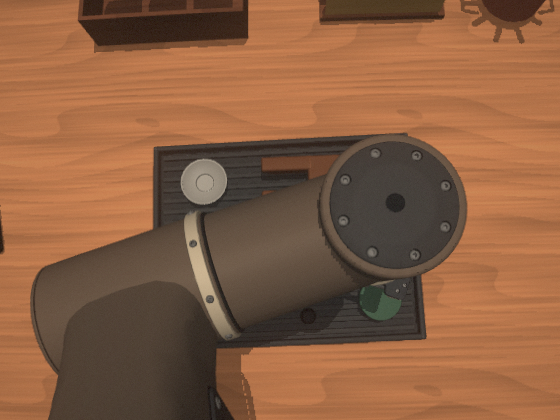

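```bash
python3 - <<'E'
from h import *
def proj(n,P):
    c=calibration(n);Rm=R.from_euler('xyz',c["orientation"],degrees=True).as_matrix().T
    r=cv2.Rodrigues(Rm)[0];return cv2.projectPoints(np.array(P,float).reshape(-1,1,3),r,-Rm@np.array(c["xyz"]),c["camera_matrix"],c["dist"])[0].reshape(-1,2)
print(proj("scene",[[.232,.634,.187],[.4883,-.0444,.0909],[.4881,-.047,.0396],[.4881,-.047,.0686]]))
o=readout.get_obs();print(o['tcp_pos'],o['joint_positions'],o['force'])
b=grab_frame("scene");cv2.imwrite("pics/s4.png",b)
a=cv2.imread("pics/scene0.png")
cv2.imwrite("pics/s0z.png",cv2.resize(a[0:110,460:560],None,fx=5,fy=5,interpolation=2))
cv2.imwrite("pics/s4z.png",cv2.resize(cv2.convertScaleAbs(b[140:230,190:300],alpha=2.2),None,fx=6,fy=6,interpolation=2))
E
```

```text
[[518.93598452  98.61583662]
 [237.84457158 185.28664565]
 [237.94161165 203.28459559]
 [237.21706926 193.20415351]]
[ 0.48816624 -0.04706448  0.03960175] [ 1.75157243e+01  1.20854588e+01 -3.33551161e+01  8.79073822e-04
 -4.45424493e+01  5.23874499e+01] [-0.11237674  0.49703884 -0.34956207]
```

View pics/s0z.png

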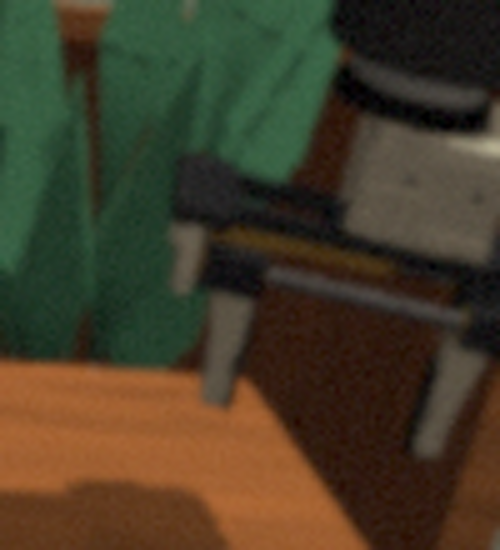

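View pics/s4z.png

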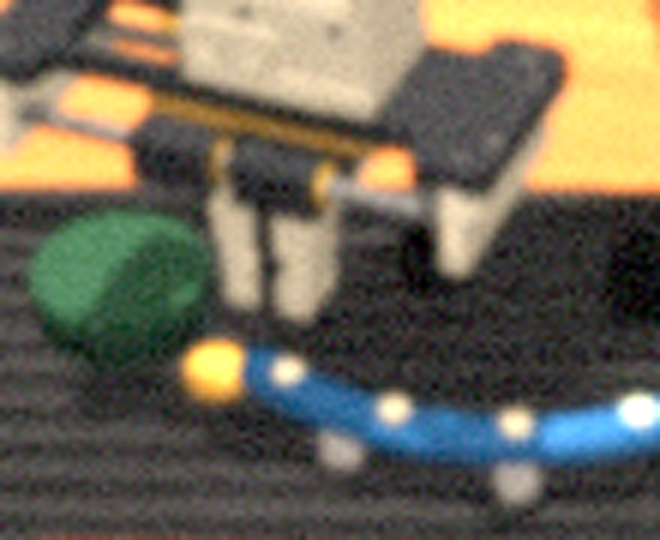

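```bash
cat >> h.py <<'E'
def proj(n,P):
    c=calibration(n);Rm=R.from_euler('xyz',c["orientation"],degrees=True).as_matrix().T
    r=cv2.Rodrigues(Rm)[0];return cv2.projectPoints(np.array(P,float).reshape(-1,1,3),r,-Rm@np.array(c["xyz"]),c["camera_matrix"],c["dist"])[0].reshape(-1,2)
E
python3 - <<'E'
from h import *
from scipy.optimize import least_squares
A=np.array([[.2318,.6334,.1865],[.4883,-.0444,.0909],[.48816,-.04706,.0396]])
B=np.array([[524.7,86.1],[235,173],[235.4,192.3]])
r=least_squares(lambda d:(proj("scene",A+d)-B).ravel(),[0,0,0]);print(r.x*1000,r.fun.round(1))
r=least_squares(lambda d:(proj("scene",A+[0,0,d[0]])-B).ravel(),[0]);print(r.x*1000,r.fun.round(1))
# finger tips when open from top camera?
print(proj("top",A))
E
```

```text
[13.7453497  -1.92849651 43.13666568] [-0.  -0.1  0.1  0.2 -0.1 -0.1]
[34.29985816] [-2.3  0.5  2.  -0.5  1.7 -1. ]
[[-128.51188503  435.15096601]
 [ 336.15004144  255.01298407]
 [ 335.21606473  257.48003399]]
```

The fingertips sit about 3–4 cm higher in the image than the TCP readout implies. The rib hasn't moved and there's no force, so nothing is touching yet. I'll lower in steps and watch both the force and the picture.

```bash
cat > look.py <<'E'
import sys
from h import *
k=sys.argv[1]
F=[];o=readout.get_obs()
im=grab_frame("scene")
hsv=cv2.cvtColor(im,cv2.COLOR_BGR2HSV)
blue=cv2.inRange(hsv,(95,90,40),(125,255,255));near=cv2.dilate(blue,np.ones((7,7)))
g=im.min(2).astype(float)
for x,y in[(237.4,201.4),(255.3,207.7),(275.5,210),(296,208),(314,202)]:
    w=cv2.getRectSubPix(im,(9,13),(x,y+1))[:,:,2].astype(float);w=np.clip(w-w.max()*.6,0,None)
    yy,xx=np.mgrid[:13,:9];print((x-4+(w*xx).sum()/w.sum()).round(1),(y-5+(w*yy).sum()/w.sum()).round(1),end=' | ')
print();print(o['time'],o['tcp_pos'],o['force'],o['tau'].round(2))
cv2.imwrite(f"pics/l{k}.png",cv2.resize(cv2.convertScaleAbs(im[150:230,190:300],alpha=2),None,fx=7,fy=7,interpolation=2))
E
python3 look.py 0
python3 -m jog '[{"x":4,"y":0,"z":0,"wx":0,"wy":0,"wz":0},{"x":8,"y":0,"z":0,"wx":0,"wy":0,"wz":0},{"x":12,"y":0,"z":0,"wx":0,"wy":0,"wz":0},{"x":16,"y":0,"z":0,"wx":0,"wy":0,"wz":0},{"x":18,"y":0,"z":0,"wx":0,"wy":0,"wz":0},{"x":18,"y":0,"z":0,"wx":0,"wy":0,"wz":0},{"x":18,"y":0,"z":0,"wx":0,"wy":0,"wz":0}]'
python3 look.py 1
```

```text
237.4 201.4 | 255.2 207.8 | 275.5 210.2 | 296.1 208.0 | 314.0 201.8 | 
4.25 [ 0.48815437 -0.04707992  0.03957177] [-0.33935025  0.33202404 -0.02527286] [ -0.   -39.17  21.95   5.18   0.08  -0.  ]
time: 5.0
tcp_pos: [0.4881, -0.0471, 0.0214]
tcp_rot: [-39.5, 90.0, -149.6]
force: [0.4, -0.1, -0.1]
gripper_width: 0.006
237.9 200.2 | 255.2 207.8 | 275.5 210.2 | 296.1 208.0 | 314.0 201.8 | 
5.0 [ 0.48808279 -0.04710925  0.0214354 ] [ 0.36341515 -0.06744813 -0.07179084] [-1.000e-02 -4.005e+01  2.078e+01  4.900e+00  9.000e-02 -0.000e+00]
```

View pics/l1.png

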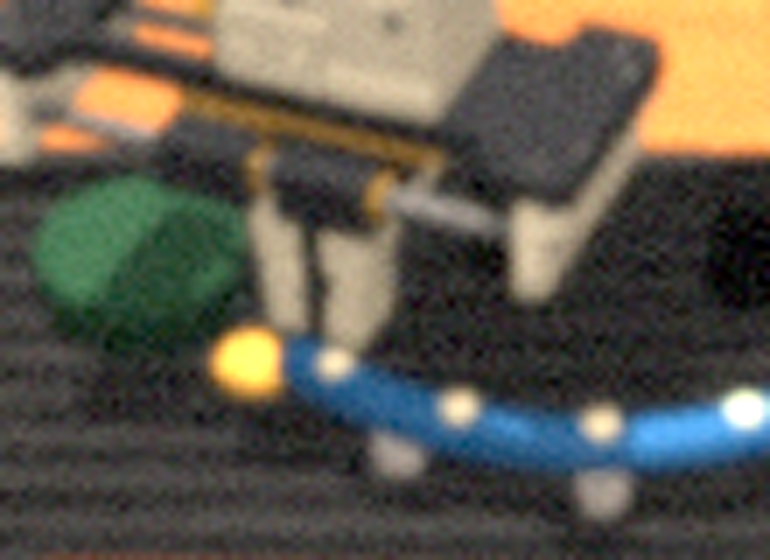

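```bash
python3 - <<'E'
from h import *
def tri(a,b):
    o1,d1=ray("scene",[a]);o2,d2=ray("top",[b]);d1=d1[0];d2=d2[0]
    t=np.linalg.lstsq(np.c_[d1,-d2],o2-o1,rcond=None)[0]
    p,q=o1+t[0]*d1,o2+t[1]*d2;return ((p+q)/2*1000).round(1),((p-q)*1000).round(1)
print(tri([207,109.6],[407,301]))
for n in("scene","top"):
    im=grab_frame(n)
    c=im[90:190,180:300] if n=="scene" else im[230:330,340:460]
    cv2.imwrite(f"pics/g{n}.png",cv2.resize(cv2.convertScaleAbs(c,alpha=1.6),None,fx=6,fy=6,interpolation=2))
from scipy.optimize import least_squares
A=np.array([[.2318,.6334,.1865],[.4883,-.0444,.0909],[.48816,-.04706,.0396]])
B=np.array([[524.7,86.1],[235,173],[235.4,192.3]])
r=least_squares(lambda d:(proj("scene",A+[d[0],d[1],0])-B).ravel(),[0,0]);print(r.x*1000,r.fun.round(1))
E
```

```text
(array([ 418.2, -112.6,  235.2]), array([-0.6,  8.6, -2. ]))
[-36.01550738  -0.11863565] [-10.9   5.7   4.4   2.    4.    0.6]
```

View pics/gscene.png

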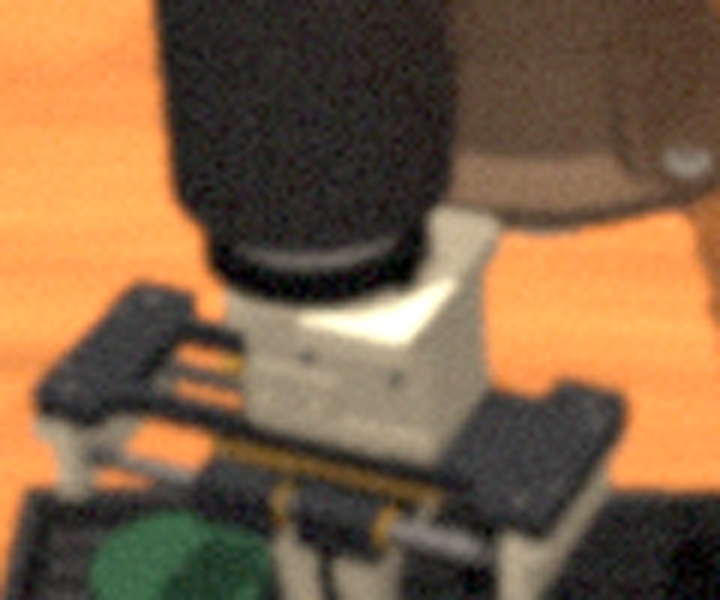

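View pics/gtop.png

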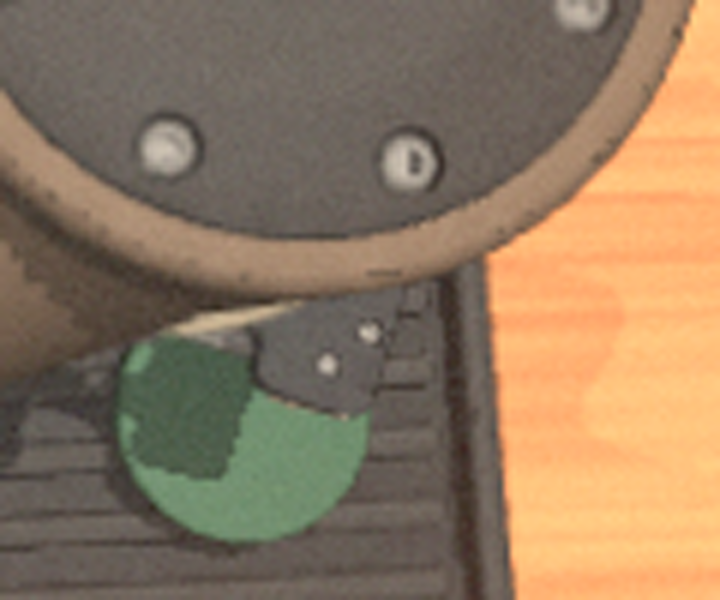

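H1 is supported: the gripper plate corner triangulates to x=418, as expected. So xy is right and only the fingertip height is off. I'll keep descending in small steps.

```bash

python3 -m jog '[{"x":2,"y":0,"z":0,"wx":0,"wy":0,"wz":0},{"x":4,"y":0,"z":0,"wx":0,"wy":0,"wz":0},{"x":6,"y":0,"z":0,"wx":0,"wy":0,"wz":0},{"x":6,"y":0,"z":0,"wx":0,"wy":0,"wz":0},{"x":6,"y":0,"z":0,"wx":0,"wy":0,"wz":0}]'
python3 look.py 2
python3 -m jog '[{"x":1,"y":0,"z":0,"wx":0,"wy":0,"wz":0},{"x":2,"y":0,"z":0,"wx":0,"wy":0,"wz":0},{"x":3,"y":0,"z":0,"wx":0,"wy":0,"wz":0},{"x":3,"y":0,"z":0,"wx":0,"wy":0,"wz":0},{"x":3,"y":0,"z":0,"wx":0,"wy":0,"wz":0}]'
python3 look.py 3
```

```text
time: 5.65
tcp_pos: [0.488, -0.0471, 0.0153]
tcp_rot: [-49.7, 90.0, -159.8]
force: [-0.3, 0.3, 0.6]
gripper_width: 0.005
238.5 199.7 | 255.2 207.8 | 275.5 210.2 | 296.1 208.0 | 314.0 201.8 | 
5.65 [ 0.48796364 -0.04714636  0.01534797] [-0.33468382  0.26223063  0.64393454] [ -0.   -40.55  20.46   4.82   0.09  -0.  ]
time: 6.2
tcp_pos: [0.488, -0.0471, 0.0124]
tcp_rot: [-44.0, 90.0, -154.1]
force: [0.3, 0.1, 0.5]
gripper_width: 0.008
238.8 199.3 | 255.1 207.8 | 275.5 210.2 | 296.1 208.0 | 314.0 201.8 | 
6.2 [ 0.48802992 -0.04710913  0.01242447] [0.34459208 0.09589854 0.48355515] [ -0.   -40.78  20.33   4.79   0.09  -0.  ]
```

View pics/l3.png

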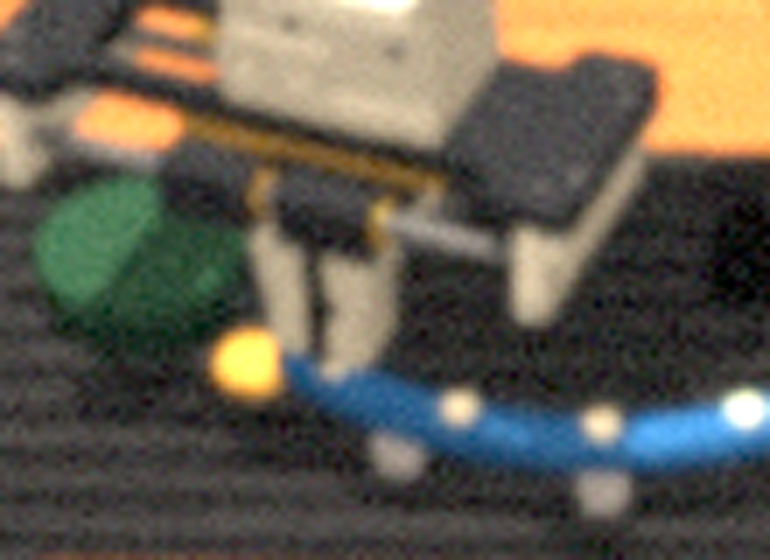

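```bash

python3 -m jog '[{"x":1,"y":0,"z":0,"wx":0,"wy":0,"wz":0},{"x":2,"y":0,"z":0,"wx":0,"wy":0,"wz":0},{"x":3,"y":0,"z":0,"wx":0,"wy":0,"wz":0},{"x":3,"y":0,"z":0,"wx":0,"wy":0,"wz":0},{"x":3,"y":0,"z":0,"wx":0,"wy":0,"wz":0}]'
python3 look.py 4
```

```text
time: 6.75
tcp_pos: [0.488, -0.0471, 0.0094]
tcp_rot: [-44.6, 90.0, -154.7]
force: [0.9, 0.6, 0.8]
gripper_width: 0.004
239.3 199.1 | 255.2 207.8 | 275.5 210.2 | 296.1 208.0 | 314.0 201.8 | 
6.75 [ 0.48802742 -0.0471222   0.00941422] [0.89314185 0.64757753 0.78038495] [ -0.   -40.97  20.15   4.75   0.09  -0.  ]
```

View pics/l4.png

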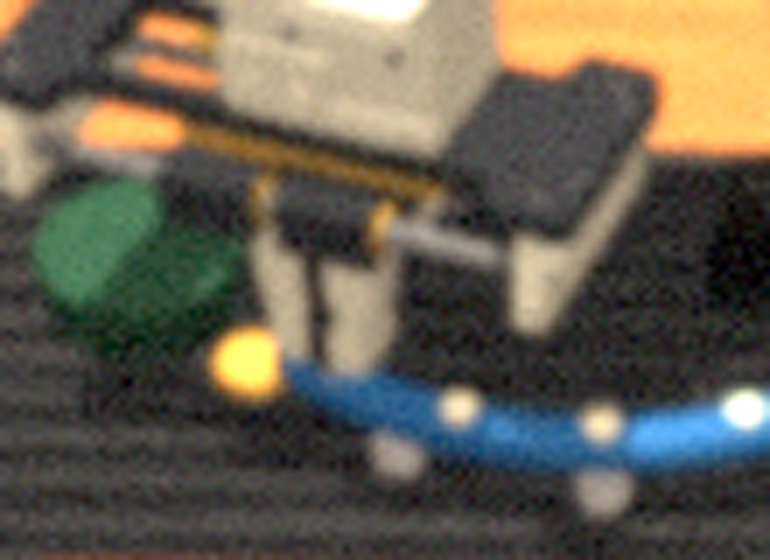

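```bash

python3 -m jog '[{"x":1,"y":0,"z":0,"wx":0,"wy":0,"wz":0},{"x":2,"y":0,"z":0,"wx":0,"wy":0,"wz":0},{"x":3,"y":0,"z":0,"wx":0,"wy":0,"wz":0},{"x":3,"y":0,"z":0,"wx":0,"wy":0,"wz":0},{"x":3,"y":0,"z":0,"wx":0,"wy":0,"wz":0}]'
python3 look.py 5;  python3 - <<'E'
import cv2,numpy as np
t=np.hstack([cv2.imread(f"pics/l{k}.png")[150:450,180:560] for k in(3,5)]);cv2.imwrite("pics/cmp.png",t)
E
```

```text
time: 7.3
tcp_pos: [0.488, -0.0471, 0.0064]
tcp_rot: [-50.6, 90.0, -160.7]
force: [-0.3, 0.1, 0.4]
gripper_width: 0.004
239.4 199.6 | 255.2 207.8 | 275.5 210.2 | 296.1 208.0 | 314.0 201.8 | 
7.3 [ 0.48802509 -0.04710102  0.0064121 ] [-0.28484234  0.10094872  0.35777487] [ -0.   -41.16  19.97   4.7    0.09  -0.  ]
```

View pics/cmp.png

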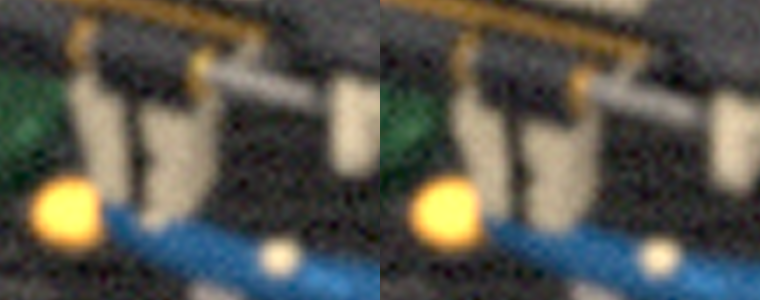

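Looking closer, what I took for the fingertip covering stud 1 is probably the stud itself in front of the finger. I'll back up and move sideways so both cameras can see the tips, then triangulate them.

```bash

python3 -m jog '[{"x":-10,"y":0,"z":0,"wx":0,"wy":0,"wz":0},{"x":-30,"y":0,"z":0,"wx":0,"wy":0,"wz":0},{"x":-60,"y":0,"z":0,"wx":0,"wy":0,"wz":0},{"x":-80,"y":0,"z":0,"wx":0,"wy":0,"wz":0},{"x":-90,"y":15,"z":40,"wx":0,"wy":0,"wz":0},{"x":-90,"y":29,"z":80,"wx":0,"wy":0,"wz":0},{"x":-90,"y":44,"z":120,"wx":0,"wy":0,"wz":0},{"x":-90,"y":58,"z":160,"wx":0,"wy":0,"wz":0},{"x":-90,"y":73,"z":200,"wx":0,"wy":0,"wz":0},{"x":-90,"y":86,"z":235,"wx":0,"wy":0,"wz":0},{"x":-90,"y":86,"z":235,"wx":0,"wy":0,"wz":0},{"x":-90,"y":86,"z":235,"wx":0,"wy":0,"wz":0}]'
python3 - <<'E'
from h import *
o=readout.get_obs();print(o['tcp_pos'],o['force'],R.from_euler('xyz',o['tcp_rot'],degrees=True).as_matrix().round(3).tolist())
for n in("scene","top"):
    im=grab_frame(n);cv2.imwrite(f"pics/{n}6.png",im);print(proj(n,[o['tcp_pos']]))
E
```

```text
time: 8.55
tcp_pos: [0.4876, -0.2982, 0.0967]
tcp_rot: [-109.0, 90.0, 140.7]
force: [-1.0, -0.5, -0.2]
gripper_width: 0.005
[ 0.48761418 -0.29817731  0.09673963] [-1.02501076 -0.4529496  -0.19072224] [[-0.0, 0.938, -0.346], [0.0, -0.346, -0.938], [-1.0, -0.0, -0.0]]
[[122.60118008 180.82697905]]
[[499.46689278 250.86348291]]
```

View pics/scene6.png

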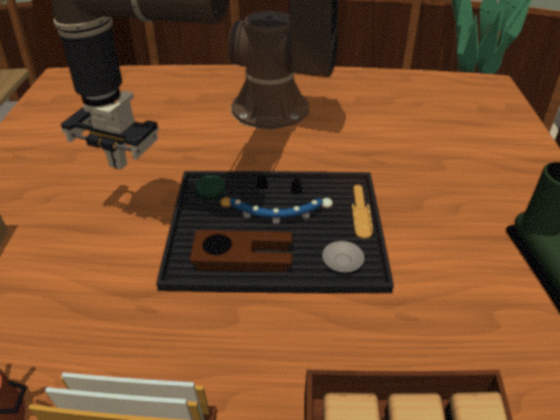

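View pics/top6.png

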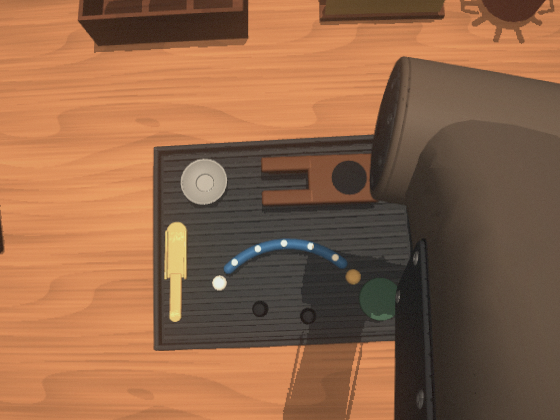

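```bash

python3 -m jog '[{"x":0,"y":-20,"z":14,"wx":0,"wy":0,"wz":0},{"x":0,"y":-50,"z":35,"wx":0,"wy":0,"wz":0},{"x":0,"y":-80,"z":56,"wx":0,"wy":0,"wz":0},{"x":0,"y":-110,"z":77,"wx":0,"wy":0,"wz":0},{"x":0,"y":-134,"z":94,"wx":0,"wy":0,"wz":0},{"x":0,"y":-134,"z":94,"wx":0,"wy":0,"wz":0},{"x":0,"y":-134,"z":94,"wx":0,"wy":0,"wz":0}]'
python3 - <<'E'
from h import *
o=readout.get_obs();print(o['tcp_pos'],o['force'],R.from_euler('xyz',o['tcp_rot'],degrees=True).as_matrix().round(3).tolist())
for n in("scene","top"):
    im=grab_frame(n);cv2.imwrite(f"pics/{n}7.png",im);q=proj(n,[o['tcp_pos']])[0];print(q)
    c=np.clip(q.astype(int)-50,0,[460,320]);print(c)
    cv2.imwrite(f"pics/{n}7z.png",cv2.resize(im[c[1]:c[1]+100,c[0]:c[0]+100],None,fx=6,fy=6,interpolation=2))
E
```

```text
time: 9.35
tcp_pos: [0.3301, -0.3391, 0.0972]
tcp_rot: [86.1, 89.9, -24.0]
force: [0.9, -0.0, 0.2]
gripper_width: 0.007
[ 0.33014642 -0.33909951  0.09722291] [ 0.90011026 -0.03625963  0.16072651] [[0.001, 0.939, -0.343], [-0.001, -0.343, -0.939], [-1.0, 0.002, 0.0]]
[124.26710155 140.29997429]
[74 90]
[534.58093268 353.80176409]
[460 303]
```

View pics/scene7z.png

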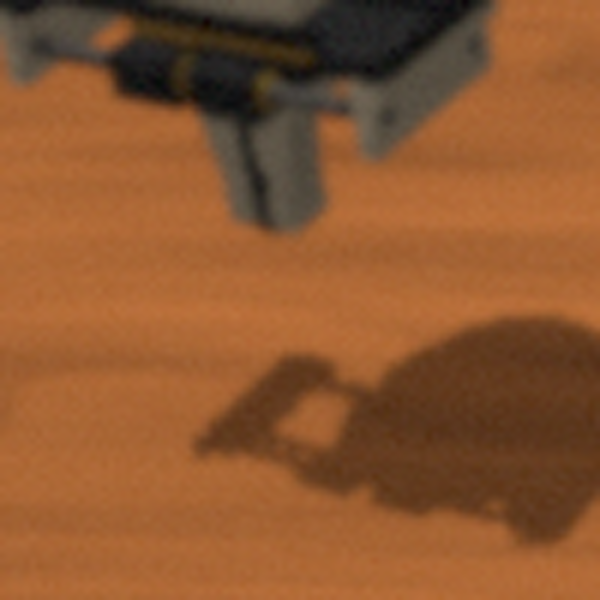

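View pics/top7.png

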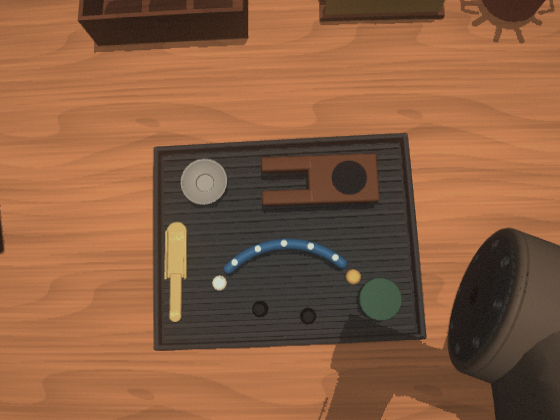

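View pics/top7z.png

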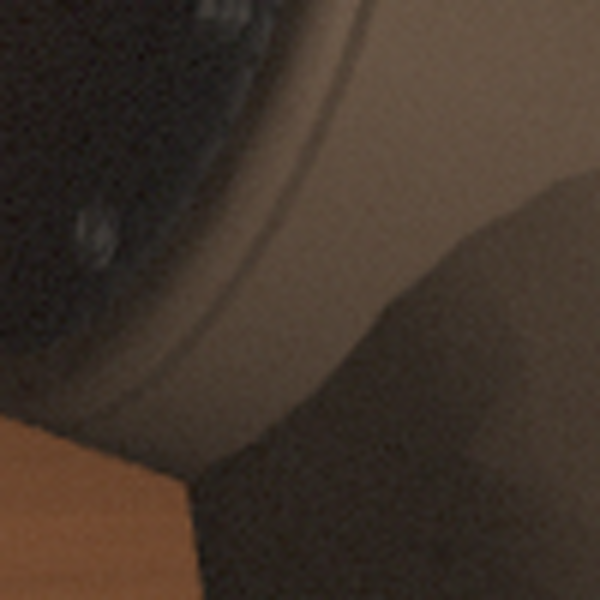

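```bash
python3 - <<'E'
from h import *
im=cv2.imread("pics/scene6.png");cv2.imwrite("pics/s6z.png",cv2.resize(im[110:190,80:180],None,fx=7,fy=7,interpolation=2))
im=cv2.imread("pics/scene2z.png");cv2.imwrite("pics/s2zz.png",cv2.resize(im[80:220,180:360],None,fx=4,fy=4,interpolation=2))
E
```

```text
(no output)
```

View pics/s6z.png

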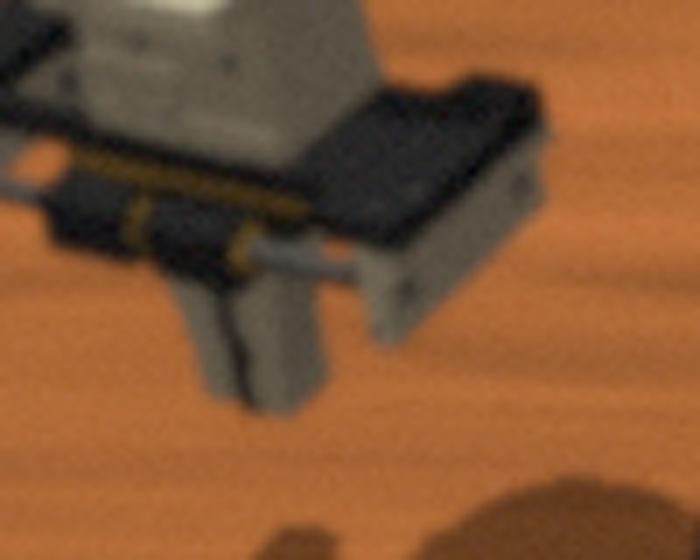

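View pics/s2zz.png

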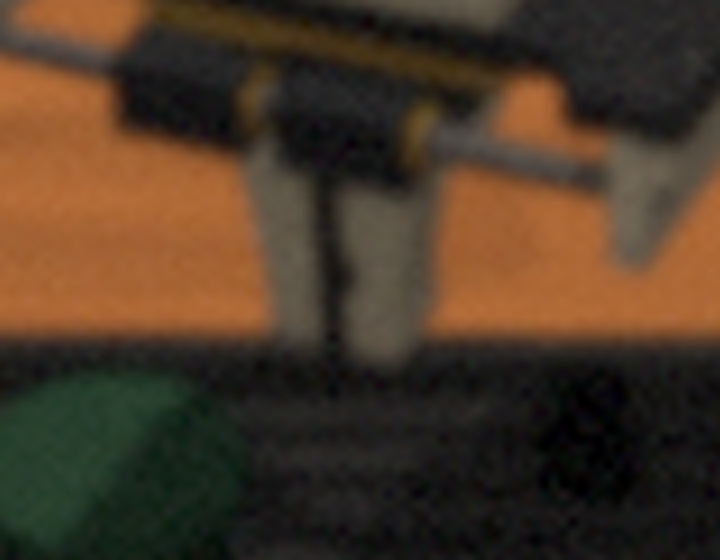

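```bash
python3 - <<'E'
from h import *
from scipy.optimize import least_squares
A=np.array([[.4876,-.2982,.0967],[.4883,-.0444,.0909],[.3301,-.3391,.0972],[.48816,-.04706,.0396],[.2318,.6334,.1865]])
B=np.array([[115.3,167.6],[234.9,173.4],[118.2,128],[234.7,193],[524.7,86.1]])
for sel in(slice(0,4),slice(0,5)):
  a,b=A[sel],B[sel]
  r=least_squares(lambda d:(proj("scene",a+d)-b).ravel(),[0,0,0]);print(r.x*1000,r.fun.round(1)); J=np.linalg.inv(r.jac.T@r.jac);print(np.sqrt(np.diag(J))*1000)
  for x in(-.036,-.02,-.01,0,.01):
    r=least_squares(lambda d:(proj("scene",a+[x,d[0],d[1]])-b).ravel(),[0,0]);print(x,r.x*1000,r.fun.round(1))
E
```

```text
[15.00691136 -2.33507172 44.44692529] [ 0.   1.1 -0.1 -0.4 -0.3  0.2  0.3 -0.9]
[6.62571224 2.19709985 5.04390587]
-0.036 [-16.92553943   6.9740816 ] [ 3.8  0.7 -3.3 -1.1  3.   1.9 -2.9 -2.7]
-0.02 [-12.33917278  18.7372891 ] [ 2.7  0.8 -2.3 -0.9  2.   1.4 -1.9 -2.1]
-0.01 [-9.47701576 26.085412  ] [ 1.9  0.9 -1.7 -0.7  1.4  1.  -1.3 -1.8]
0 [-6.6183219  33.43042178] [ 1.2  1.  -1.  -0.6  0.7  0.7 -0.7 -1.4]
0.01 [-3.76321294 40.77220671] [ 0.4  1.1 -0.4 -0.5  0.1  0.3 -0.  -1.1]
[14.55128876 -2.46942908 43.9469077 ] [ 0.1  1.2 -0.1 -0.3 -0.2  0.2  0.3 -0.8 -0.  -0.3]
[2.93953624 1.1141787  2.20539735]
-0.036 [-9.76954527 11.93884692] [  6.4  -1.1  -0.2  -2.8   5.4   0.2   0.2  -4.3 -13.2   1.3]
-0.02 [-7.48972058 22.08002173] [ 4.5 -0.4 -0.2 -2.1  3.7  0.2  0.2 -3.2 -9.1  0.8]
-0.01 [-6.05094626 28.41315329] [ 3.2  0.  -0.2 -1.6  2.6  0.2  0.2 -2.6 -6.5  0.5]
0 [-4.6008614  34.74263973] [ 1.9  0.5 -0.1 -1.1  1.4  0.2  0.2 -1.9 -3.9  0.2]
0.01 [-3.13890208 41.06874961] [ 0.7  1.  -0.1 -0.6  0.3  0.2  0.3 -1.2 -1.3 -0.1]
```

A fit over five poses (residuals mostly under 1 px) puts the visible tip edge at about (+14, −2, +44) mm from the reported TCP. That means xy is correct and the real tips are about 40 mm above the reported TCP. Contact should come at a reported z of about 4 mm, just below where I stopped. I'll go back to stud 1.

```bash

python3 -m jog '[{"x":0,"y":2,"z":-15,"wx":0,"wy":0,"wz":0},{"x":0,"y":7,"z":-45,"wx":0,"wy":0,"wz":0},{"x":0,"y":12,"z":-80,"wx":0,"wy":0,"wz":0},{"x":0,"y":17,"z":-116,"wx":0,"wy":0,"wz":0},{"x":0,"y":22,"z":-153,"wx":0,"wy":0,"wz":0},{"x":0,"y":28,"z":-190,"wx":0,"wy":0,"wz":0},{"x":0,"y":33,"z":-227,"wx":0,"wy":0,"wz":0},{"x":0,"y":39,"z":-264,"wx":0,"wy":0,"wz":0},{"x":0,"y":44,"z":-300,"wx":0,"wy":0,"wz":0},{"x":0,"y":47,"z":-322,"wx":0,"wy":0,"wz":0},{"x":0,"y":48,"z":-329,"wx":0,"wy":0,"wz":0},{"x":0,"y":48,"z":-329,"wx":0,"wy":0,"wz":0}]'
python3 -m jog '[{"x":20,"y":0,"z":0,"wx":0,"wy":0,"wz":0},{"x":45,"y":0,"z":0,"wx":0,"wy":0,"wz":0},{"x":65,"y":0,"z":0,"wx":0,"wy":0,"wz":0},{"x":80,"y":0,"z":0,"wx":0,"wy":0,"wz":0},{"x":85,"y":0,"z":0,"wx":0,"wy":0,"wz":0},{"x":85,"y":0,"z":0,"wx":0,"wy":0,"wz":0},{"x":85,"y":0,"z":0,"wx":0,"wy":0,"wz":0}]'
python3 look.py 8
```

```text
time: 10.65
tcp_pos: [0.4886, -0.0458, 0.0962]
tcp_rot: [-50.1, 90.0, -160.1]
force: [0.2, 1.0, -1.2]
gripper_width: 0.004
time: 11.35
tcp_pos: [0.4884, -0.0473, 0.0121]
tcp_rot: [113.8, 90.0, 3.7]
force: [0.9, -0.2, 0.2]
gripper_width: 0.006
238.9 199.3 | 255.2 207.8 | 275.5 210.1 | 296.1 208.0 | 314.0 201.8 | 
11.35 [ 0.48843124 -0.04734944  0.01211259] [ 0.88154726 -0.22573206  0.15963621] [ -0.07 -40.08  19.95   4.71   0.09   0.  ]
```

View pics/l8.png

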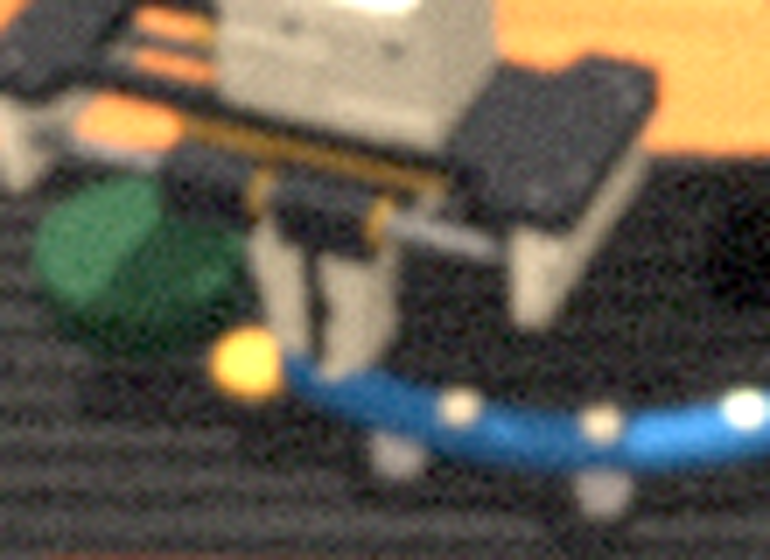

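```bash
python3 - <<'E'
from h import *
for z in (.0396,.0214,.0121,.0064): print(z,(proj("scene",[[.4884+.0145,-.0472-.0025,z+.044]])[0]-[190,150])*7)
E
python3 - <<'E'
import cv2,numpy as np
t=np.hstack([cv2.resize(cv2.imread(f"pics/l{k}.png")[250:420,250:420],None,fx=2.2,fy=2.2,interpolation=2) for k in(1,5)]);cv2.imwrite("pics/cmp2.png",t)
E
```

```text
0.0396 [314.16434955 295.48476873]
0.0214 [317.6132336  341.02890099]
0.0121 [319.35161549 363.90103935]
0.0064 [320.40913771 377.78773853]
```

View pics/cmp2.png

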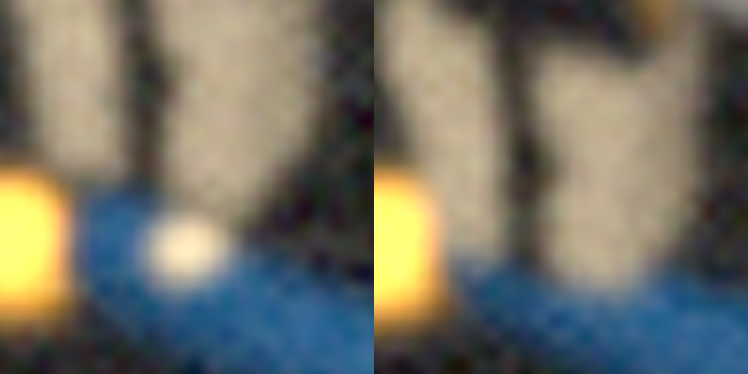

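The finger bottoms track the prediction and cover stud 1, so the tips really are above the rib. I'll descend to contact.

```bash

python3 -m jog '[{"x":2,"y":0,"z":0,"wx":0,"wy":0,"wz":0},{"x":4,"y":0,"z":0,"wx":0,"wy":0,"wz":0},{"x":6,"y":0,"z":0,"wx":0,"wy":0,"wz":0},{"x":7,"y":0,"z":0,"wx":0,"wy":0,"wz":0},{"x":7,"y":0,"z":0,"wx":0,"wy":0,"wz":0}]'
python3 look.py 9
python3 -m jog '[{"x":1,"y":0,"z":0,"wx":0,"wy":0,"wz":0},{"x":2,"y":0,"z":0,"wx":0,"wy":0,"wz":0},{"x":2,"y":0,"z":0,"wx":0,"wy":0,"wz":0},{"x":2,"y":0,"z":0,"wx":0,"wy":0,"wz":0}]'
python3 look.py 10
```

```text
time: 11.9
tcp_pos: [0.4882, -0.047, 0.0044]
tcp_rot: [101.2, 90.0, -8.9]
force: [1.0, 0.4, 0.8]
gripper_width: 0.006
239.4 200.0 | 255.2 208.3 | 275.6 210.7 | 296.1 208.5 | 314.0 202.4 | 
11.9 [ 0.48822808 -0.04702725  0.00442385] [0.95630221 0.38312401 0.79176676] [-1.100e-01 -4.086e+01  1.932e+01  4.540e+00  1.000e-02  0.000e+00]
time: 12.35
tcp_pos: [0.4882, -0.047, 0.0025]
tcp_rot: [118.0, 90.0, 7.9]
force: [0.1, 0.1, 1.3]
gripper_width: 0.001
239.3 200.3 | 255.3 208.9 | 275.5 211.4 | 296.1 209.3 | 314.1 203.0 | 
12.35 [ 0.48821261 -0.04704826  0.00252844] [0.10252594 0.06345241 1.34016718] [ -0.25 -40.54  18.88   4.45  -0.08  -0.  ]
```

The rib moved about 0.5 px, then 1.2 px, so contact is at a reported z of about 5.8 mm. It's now pressed roughly 3 mm with 1.3 N. Next I'll work out the deltas for the pass.

```bash
python3 - <<'E'
from fit import *
o=readout.get_obs();m=R.from_euler('xyz',o['tcp_rot'],degrees=True).as_matrix();print(m.round(4).tolist())
for k in range(4):
    a=arc(p,-90+45*k+np.arange(0,46,5.));d=(a-a[0]);D=np.c_[d,np.zeros(len(d))]@m
    print(k,D[:,1:].round(1).tolist(),D[:,0].round(2).max())
E
```

```text
[[0.0002, 0.9391, -0.3435], [0.0, -0.3435, -0.9391], [-1.0, 0.0002, -0.0001]]
0 [[0.0, 0.0], [1.2, -4.8], [2.3, -9.7], [3.2, -14.7], [3.9, -19.6], [4.4, -24.6], [4.7, -29.6], [4.9, -34.6], [4.9, -39.6], [4.7, -44.6]] 0.01
1 [[0.0, 0.0], [-0.4, -5.0], [-0.9, -10.0], [-1.6, -14.9], [-2.5, -19.8], [-3.6, -24.7], [-4.8, -29.5], [-6.3, -34.3], [-7.8, -39.1], [-9.6, -43.8]] 0.0
2 [[0.0, 0.0], [-1.9, -4.6], [-4.0, -9.2], [-6.3, -13.6], [-8.7, -18.0], [-11.2, -22.3], [-13.9, -26.5], [-16.8, -30.6], [-19.8, -34.6], [-22.9, -38.5]] -0.0
3 [[0.0, 0.0], [-3.3, -3.8], [-6.7, -7.4], [-10.2, -11.0], [-13.9, -14.4], [-17.7, -17.6], [-21.6, -20.7], [-25.6, -23.7], [-29.7, -26.6], [-33.9, -29.3]] -0.0
```

```bash

python3 -m jog '[{"x":1,"y":0,"z":0,"wx":0,"wy":0,"wz":0},{"x":1.5,"y":0,"z":0,"wx":0,"wy":0,"wz":0},{"x":1.5,"y":1.2,"z":-4.8,"wx":0,"wy":0,"wz":0},{"x":1.5,"y":2.3,"z":-9.7,"wx":0,"wy":0,"wz":0},{"x":1.5,"y":3.2,"z":-14.7,"wx":0,"wy":0,"wz":0},{"x":1.5,"y":3.9,"z":-19.6,"wx":0,"wy":0,"wz":0},{"x":1.5,"y":4.4,"z":-24.6,"wx":0,"wy":0,"wz":0},{"x":1.5,"y":4.7,"z":-29.6,"wx":0,"wy":0,"wz":0},{"x":1.5,"y":4.9,"z":-34.6,"wx":0,"wy":0,"wz":0},{"x":1.5,"y":4.9,"z":-39.6,"wx":0,"wy":0,"wz":0},{"x":1.5,"y":4.7,"z":-44.6,"wx":0,"wy":0,"wz":0}]'
python3 look.py 11
```

```text
time: 13.5
tcp_pos: [0.508, -0.0064, 0.001]
tcp_rot: [111.9, 90.0, 1.8]
force: [-0.4, -1.8, 1.8]
gripper_width: 0.008
237.7 202.9 | 257.3 207.0 | 275.5 211.9 | 296.0 209.8 | 313.9 203.6 | 
13.5 [ 0.50795795 -0.00642322  0.00096624] [-0.41788721 -1.78367318  1.80832759] [  0.4  -42.93  20.03   4.22   0.55   0.14]
```

View pics/l11.png

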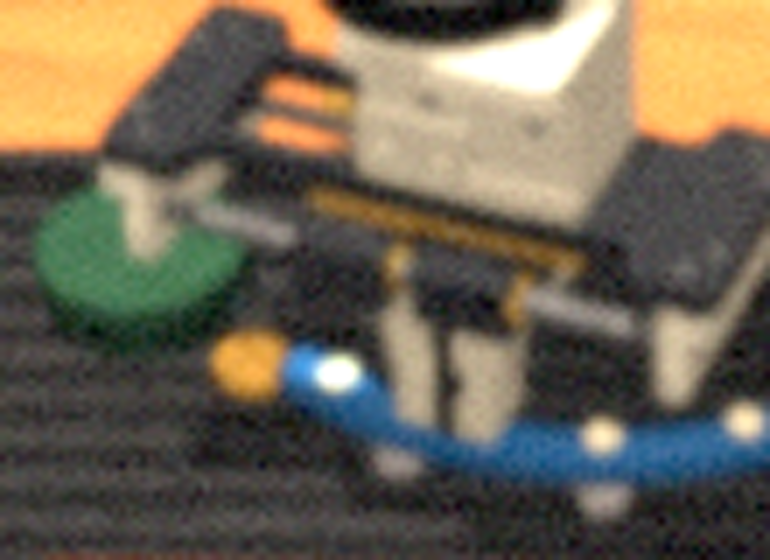

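Stud 1 reads 1.5 px and studs 3–5 read 1.7–1.8 px below rest, which is about 4.8 mm of press, at 1.8 N. Continuing without a break.

```bash

python3 -m jog '[{"x":0,"y":-0.4,"z":-5,"wx":0,"wy":0,"wz":0},{"x":0,"y":-0.9,"z":-10,"wx":0,"wy":0,"wz":0},{"x":0,"y":-1.6,"z":-14.9,"wx":0,"wy":0,"wz":0},{"x":0,"y":-2.5,"z":-19.8,"wx":0,"wy":0,"wz":0},{"x":0,"y":-3.6,"z":-24.7,"wx":0,"wy":0,"wz":0},{"x":0,"y":-4.8,"z":-29.5,"wx":0,"wy":0,"wz":0},{"x":0,"y":-6.3,"z":-34.3,"wx":0,"wy":0,"wz":0},{"x":0,"y":-7.8,"z":-39.1,"wx":0,"wy":0,"wz":0},{"x":0,"y":-9.6,"z":-43.8,"wx":0,"wy":0,"wz":0}]'
python3 look.py 12
```

```text
time: 14.45
tcp_pos: [0.5139, 0.0381, 0.001]
tcp_rot: [127.7, 90.0, 17.6]
force: [0.1, -2.6, 2.3]
gripper_width: 0.006
237.7 202.9 | 255.2 209.2 | 277.3 209.5 | 296.0 209.8 | 313.8 203.4 | 
14.45 [0.51393175 0.03805536 0.00099955] [ 0.14539205 -2.58908311  2.26974731] [  0.36 -43.67  19.94   4.13   0.38   0.16]
```

View pics/l12.png

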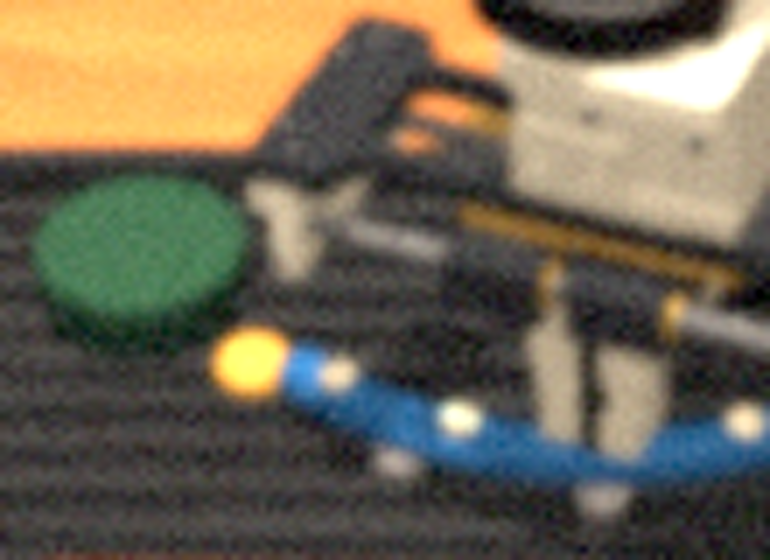

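The tips are over stud 3 and the press is unchanged.

```bash

python3 -m jog '[{"x":0,"y":-1.9,"z":-4.6,"wx":0,"wy":0,"wz":0},{"x":0,"y":-4,"z":-9.2,"wx":0,"wy":0,"wz":0},{"x":0,"y":-6.3,"z":-13.6,"wx":0,"wy":0,"wz":0},{"x":0,"y":-8.7,"z":-18,"wx":0,"wy":0,"wz":0},{"x":0,"y":-11.2,"z":-22.3,"wx":0,"wy":0,"wz":0},{"x":0,"y":-13.9,"z":-26.5,"wx":0,"wy":0,"wz":0},{"x":0,"y":-16.8,"z":-30.6,"wx":0,"wy":0,"wz":0},{"x":0,"y":-19.8,"z":-34.6,"wx":0,"wy":0,"wz":0},{"x":0,"y":-22.9,"z":-38.5,"wx":0,"wy":0,"wz":0}]'
python3 look.py 13
python3 -m jog '[{"x":0,"y":-3.3,"z":-3.8,"wx":0,"wy":0,"wz":0},{"x":0,"y":-6.7,"z":-7.4,"wx":0,"wy":0,"wz":0},{"x":0,"y":-10.2,"z":-11,"wx":0,"wy":0,"wz":0},{"x":0,"y":-13.9,"z":-14.4,"wx":0,"wy":0,"wz":0},{"x":0,"y":-17.7,"z":-17.6,"wx":0,"wy":0,"wz":0},{"x":0,"y":-21.6,"z":-20.7,"wx":0,"wy":0,"wz":0},{"x":0,"y":-25.6,"z":-23.7,"wx":0,"wy":0,"wz":0},{"x":0,"y":-29.7,"z":-26.6,"wx":0,"wy":0,"wz":0},{"x":0,"y":-33.9,"z":-29.3,"wx":0,"wy":0,"wz":0},{"x":0,"y":-33.9,"z":-29.3,"wx":0,"wy":0,"wz":0},{"x":0,"y":-33.9,"z":-29.3,"wx":0,"wy":0,"wz":0}]'
python3 look.py 14; python3 - <<'E'
from h import *
im=grab_frame("scene");cv2.imwrite("pics/s14.png",cv2.resize(im[130:280,180:380],None,fx=4,fy=4,interpolation=2))
E
```

```text
time: 15.4
tcp_pos: [0.5056, 0.0821, 0.001]
tcp_rot: [126.8, 90.0, 16.8]
force: [1.2, -1.8, 2.4]
gripper_width: 0.006
237.7 202.9 | 255.2 209.4 | 275.5 211.7 | 297.7 207.3 | 314.0 203.6 | 
15.4 [0.5055561  0.08207017 0.00100798] [ 1.21699599 -1.75829197  2.35196588] [  0.29 -43.12  19.67   4.04   0.22   0.17]
time: 16.55
tcp_pos: [0.4835, 0.1212, 0.0009]
tcp_rot: [-141.6, 90.0, 108.3]
force: [-0.8, 2.2, 1.8]
gripper_width: 0.004
237.7 203.0 | 255.2 209.4 | 275.5 211.8 | 296.0 209.7 | 315.4 201.1 | 
16.55 [0.48354681 0.12121716 0.0009401 ] [-0.79783423  2.15993914  1.81384233] [-7.800e-01 -4.149e+01  1.896e+01  4.840e+00  5.000e-02 -3.000e-02]
```

View pics/s14.png

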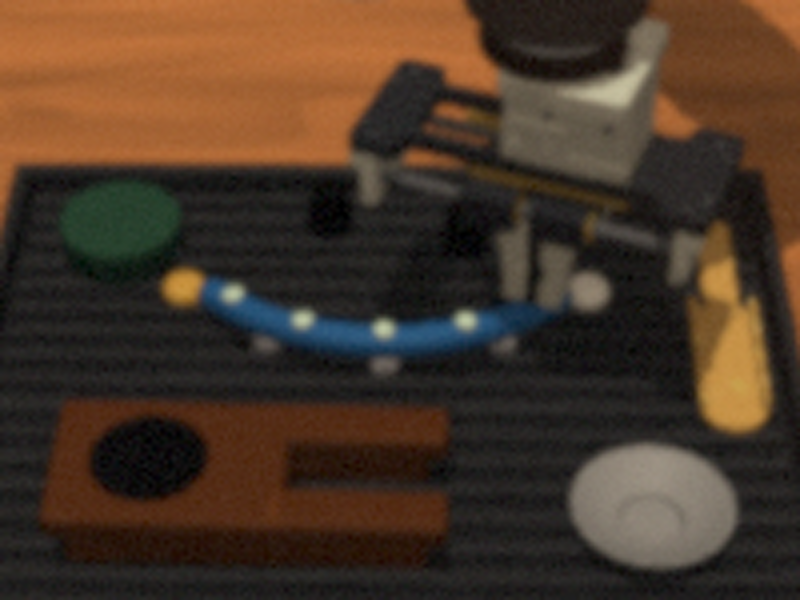

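The tips are on stud 5 with the rib still pressed about 4.8 mm. Lifting straight up.

```bash

python3 -m jog '[{"x":-5,"y":0,"z":0,"wx":0,"wy":0,"wz":0},{"x":-15,"y":0,"z":0,"wx":0,"wy":0,"wz":0},{"x":-35,"y":0,"z":0,"wx":0,"wy":0,"wz":0},{"x":-60,"y":0,"z":0,"wx":0,"wy":0,"wz":0},{"x":-90,"y":0,"z":0,"wx":0,"wy":0,"wz":0},{"x":-115,"y":0,"z":0,"wx":0,"wy":0,"wz":0},{"x":-130,"y":0,"z":0,"wx":0,"wy":0,"wz":0},{"x":-130,"y":0,"z":0,"wx":0,"wy":0,"wz":0},{"x":-130,"y":0,"z":0,"wx":0,"wy":0,"wz":0},{"x":-130,"y":0,"z":0,"wx":0,"wy":0,"wz":0}]'
python3 look.py 15; python3 - <<'E'
from h import *
im=grab_frame("scene");cv2.imwrite("pics/s15.png",im)
E
```

```text
time: 17.65
tcp_pos: [0.4831, 0.1203, 0.1303]
tcp_rot: [-44.5, 89.9, -154.6]
force: [-0.2, 0.0, -0.5]
gripper_width: 0.003
237.5 201.3 | 255.2 207.6 | 275.5 210.1 | 296.1 208.0 | 314.4 202.1 | 
17.65 [0.48311806 0.12034311 0.13027551] [-0.23637448  0.02007644 -0.54711493] [-1.000e-02 -3.658e+01  2.671e+01  6.310e+00  7.000e-02  0.000e+00]
```

View pics/s15.png

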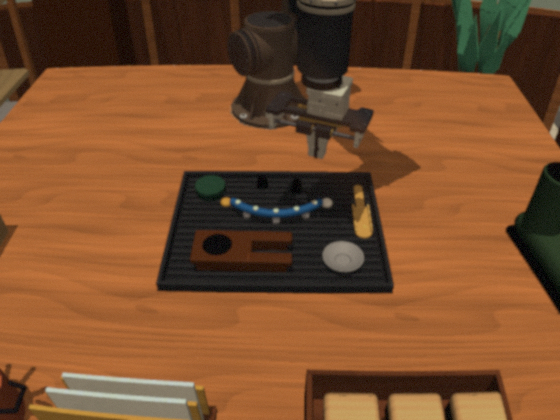

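The rib is back at its rest pixels and the bystanders are in their original places (tin 210,187; tips 262,182 and 296,187; horn 362,215; dish 343,258; jack 243,250). The gripper is clear, so I'm handing in.

```bash
python3 -c "
from workcell import order
print(order.close_job())"
```

```text
the job is handed in; nothing more can be done
None
```

I ran the shut fingertips over all five studs in one unbroken pass, starting at the stud by the brass cap (−y end) and finishing at the one by the white cap. I then lifted clear, and the job was handed in at about 17.7 s.

- **Press:** at each stud stop the rib was pressed about 4.8 mm, judged by the other studs sitting about 1.7 px below rest. The upward force was about 1.8–2.4 N. It never came near the 12 mm stop, and there was no sign of lift-off. I felt no snags, though I only read the force at the studs.
- **After lifting:** the studs were back within about 0.4 px of their rest positions and the tool force was within its noise. By eye in the scene picture, the loose things lie where they were; I did not measure them.
- **Check that disagreed:** the real fingertips sat about 39 mm higher than the reported TCP, while x and y were right. My first descents therefore stopped above the rib. I found the true contact height from the pictures and by touching down, then made the pass with the reported height about 5 mm below contact.

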